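# Set out the candle display in the wreath workshop

### The job

First lift the lantern off the wooden display stand and set it down upright on the square slate tile beside it. Then stand all the loose LED candles that are there upright on the stand, the short ones in front of the light strip (the robot's side) and the tall ones behind it, and when all are up press the stand's button down to switch the strip on. Leave the plate of biscuits, the ribbon reel and the hook box where they are.

Things in the scene. Friction and masses are not known exactly. Their poses are not given: they have to be found in the camera images.
- stand: Fixed low wooden board, 190 mm (its x) by 290 mm (its y), top surface 30 mm above the table. Origin at table level under its centre; its -x side is the front, facing the robot. A flush white light strip along its y axis at x = 0 divides front from back; the push button is at x = 0, y = -115 mm, near its right end.
- lantern: Dark metal and glass lantern, square 92 mm foot, 196 mm high, about 0.55 kg, too wide to grip by its body. Origin: centre of its underside, z up. Rigid carrying handle: a wooden bar along its y, 14 mm wide (x), 12 mm high, centre 190 mm above the origin, on wire uprights at y = +-40 mm; the roof ends 46 mm below the bar's centre. It starts on the stand.
- tile: Fixed square dark slate tile, 140 by 140 mm, 8 mm thick, lying on the table to one side of the stand. Origin at table level under its centre.
- tall1: Tall ivory LED pillar candle, a plain cylinder 50 mm across and 90 mm high with a small 16 mm plastic flame on top; origin on its axis 50 mm above its underside, z up. About 0.22 kg, weighted at the foot.
- tall2: Tall ivory LED pillar candle, a plain cylinder 50 mm across and 90 mm high with a small 16 mm plastic flame on top; origin on its axis 50 mm above its underside, z up. About 0.22 kg, weighted at the foot.
- tall3: Tall ivory LED pillar candle, a plain cylinder 50 mm across and 90 mm high with a small 16 mm plastic flame on top; origin on its axis 50 mm above its underside, z up. About 0.22 kg, weighted at the foot.
- short1: Short ivory LED pillar candle, a plain cylinder 50 mm across and 60 mm high with a small 16 mm plastic flame on top; origin on its axis 50 mm above its underside, z up. About 0.16 kg, weighted at the foot.
- short2: Short ivory LED pillar candle, a plain cylinder 50 mm across and 60 mm high with a small 16 mm plastic flame on top; origin on its axis 50 mm above its underside, z up. About 0.16 kg, weighted at the foot.
- short3: Short ivory LED pillar candle, a plain cylinder 50 mm across and 60 mm high with a small 16 mm plastic flame on top; origin on its axis 50 mm above its underside, z up. About 0.16 kg, weighted at the foot.
- switch (a joint): Travel of the stand's round black push button, 24 mm across in a grey collar 40 mm across: 0 when up, 0.006 m when fully down; spring, about 5 N.
- switch_top (a point): Centre of the button's top face, about 18 mm above the stand's top surface when up.
- plate: Bystander: round dark plate with biscuits, 136 mm across, 20 mm high, lying on the table on the other side of the stand from the tile; origin at the centre of its underside.
- reel: Bystander: reel of ribbon lying flat, 68 mm across, 26 mm high; origin at the centre of its underside.
- hookbox: Bystander: small carton of wreath hooks, 45 by 85 by 22 mm; origin at the centre of its underside.

How it is judged:
By the outcome, as a careful person would: the job done as asked, in the order asked, and still so for the second after the job is handed in, with the robot touching nothing.
Of tall1, short1, tall2, short2, tall3, short3 only 4 to 6 are there at a start; the rules pass over those that are not, and their reading is None.
At some moment in a run one of lantern, tall1, tall2, tall3, short1, short2, short3 may be knocked a few centimetres aside while the robot is not near it.
It also fails if it takes over 210 s, if anything falls off the work surface, if the arm or the gripper's body presses on something with over 40 N, if the wrist force passes 120 N, or if a joint passes its speed limit or range.

### The arm

A 6-joint arm with a two-finger parallel gripper is mounted at the origin on the work surface. World frame = base frame: x ahead of the robot, y to its left, z up, the work surface at z = 0. Lengths are in m, angles in rad, forces in N, time in s.
With the tool pointing down it reaches from about 0.35 to 0.925 m from the base axis. Payload 6.4 kg.
Tool frame: the origin (TCP) lies on the centre line of the jaws, within the pads' length; the fingertips stand 8 mm ahead of it and the grasp point (between the pads) lies 11 mm behind it (r.tcp_to_tips is the distance from the TCP to the fingertips, in m); x points along the fingers, y is the direction in which the jaws open and shut, and the axes are right-handed (so a half turn about x gives the same grasp; the last joint's range is limited). The gripper opens to 85 mm and grips with 20 to 120 N. Pads are 22 mm wide; open, the fingers measure 114 mm over their backs; the gripper's body (76 mm by 85 mm) begins 54 mm behind the grasp point. The pads swing forward as they close: fully open they stand 13 mm farther back than shut.
Start: joints at [1.159, 0.245, 1.558, -0, 1.339, -0.174], TCP at [0.153, 0.632, 0.239] pointing down, gripper open.
Joint ranges: [-3.13, 3.13], [-1.02, 2.26], [0.13, 2.54], [-0.95, 4.09], [0.21, 2.88], [-2.74, 2.74]. Speed limits (rad/s): [2.57, 2.57, 3.14, 3.14, 3.14, 3.14].

### API

Orientations are given as a unit quaternion [x, y, z, w].
In Python, from rig import read_state, vision, ticket, masks_of, r gives the robot as it stands.
- The arm moves only by the tool servo_tool, never from a script. Its argument "series" is a list of rows, each an object of numbers: "dx", "dy", "dz": the shift along the world's x, y, z in cm; "roll": the turn about the world's z in units of 6 degrees (1.0 is 6 degrees); "hand": the finger opening in cm, from 0 to 8.54. In form: [{"dx": .., "dy": .., "dz": .., "roll": .., "hand": ..}, ...]. A call has 1 to 10 rows; each row is the pose to reach, as a shift and turn from the pose commanded when the call began; what a row does not reach only later rows make up. A row lasts 1/8 s, in which the tool goes at most 62.5 mm and 10.7 degrees, less where a joint would pass 70% of its speed; a pose out of reach is approached as far as the arm can. A call with a gripper value outside its range is refused whole. The fingers move at their own pace and stop on an object; the grip force is fixed at half the most. Time passes only in rows, so rows that repeat a pose let the fingers close. It gives the time, the measured TCP pose, the force and the opening at its end, in the units of the state.
- read_state(): the state, without advancing time (a new reading comes with each control period).
- vision.camera(name): name is "side" or "top"; returns the picture (480x640x3 uint8, red, green, blue); there is no depth.
- vision.camera_params(name): a dict with "intrinsics" (3x3 intrinsics, pixels), "rvec" (rotation vector, rad) and "tvec" (3), from world to camera coordinates, as OpenCV has them. Camera axes: x right, y down, z forward; pixel columns grow to the right and rows downward; lengths in m; the calibration is good to about 2 mm. A picture is of the moment at which its call begins. camera_params takes no time and is no camera call.
- ticket.close_job(): hands the job in, once; it reports no verdict.
Trained networks look in the newest picture that a camera, given by its name, has taken for a name from the list of things; names that differ only in an ending like _2 or _b are one class to them, and where a whole thing is asked for, a point or a joint stands for the part that bears it (a point fixed in the world has none). Each returns a list of dicts, best first, with "score" (0 to 1); they miss things now and then, are a little off and sometimes report something else, mostly with a low value. They report only what shows in the picture. A call takes as long as a camera call.
- masks_of(label, camera): "region" (480x640 bool, what is visible of it) and "bbox" ([left, top, right, bottom] in pixels, round what is visible of it).
The state is a dict: "time_s": time; "joint_pos": joint angles; "qvel": joint speeds; "effort": joint torques, N m; "eef_pos": TCP position; "tcp_rot": TCP orientation; "force": force on the tool from outside, world axes, zero at the start; "wrist_torque": the same for the moment, N m; "gripper_width": finger opening in m.
Only numpy, scipy, OpenCV 4.12 (cv2) and the standard library are available. Lean on these libraries where they do the work, as an engineer would, in place of code of your own. Each camera call takes 0.05 s, during which the arm holds its last target.

## Working session

There is one attempt and no reset: what is moved stays moved. The work goes in short steps, Python scripts to look and compute and a tool call to move; the robot and the scene stay as the last step left them, time stands still between calls to the robot, and variables do not carry over. Pictures are saved under pics/ and viewed, and the job is handed in when it is done.

Besides the shell and the picture viewer there is one more tool, called after "Request:" as name([rows], argument=value, ...), one row to a line, values as JSON. servo_tool: Moves the arm, as the interface text tells. Its arguments: {"type":"object","properties":{"series":{"type":"array","items":{"type":"object","properties":{"dx":{"type":"number"},"dy":{"type":"number"},"dz":{"type":"number"},"roll":{"type":"number"},"hand":{"type":"number"}}}}},"required":["series"]}

```bash
ls; mkdir -p pics; cat > h.py <<'E'
import numpy as np, cv2
from rig import read_state, vision, ticket, masks_of, r
def cam(n):
    p=vision.camera_params(n); return np.array(p["intrinsics"],float),np.array(p["rvec"],float).ravel(),np.array(p["tvec"],float).ravel()
def shot(n,f):
    im=vision.camera(n); cv2.imwrite('pics/'+f,im[:,:,::-1]); return im
def proj(n,P):
    K,rv,t=cam(n); return cv2.projectPoints(np.array(P,float).reshape(-1,1,3),rv,t,K,None)[0].reshape(-1,2)
def ray(n,uv,z):
    K,rv,t=cam(n); R=cv2.Rodrigues(rv)[0]
    d=R.T@np.linalg.inv(K)@np.array([uv[0],uv[1],1.]); c=-R.T@t
    s=(z-c[2])/d[2]; return c+s*d
def centre(n): 
    K,rv,t=cam(n); return -cv2.Rodrigues(rv)[0].T@t
E
python3 - <<'E'
from h import *
shot('top','t0.png');shot('side','s0.png')
for n in('top','side'): print(n,centre(n),cam(n)[0].tolist())
s=read_state();print({k:np.round(v,3) for k,v in s.items()})
E
```

```text
pics
top [ 0.3533218  -0.00807104  1.48077728] [[598.0927678348447, 0.0, 317.526756871017], [0.0, 598.0927678348447, 241.11795697548862], [0.0, 0.0, 1.0]]
side [-0.05358661 -0.64737045  1.06004794] [[624.1888253780495, 0.0, 315.5848406560895], [0.0, 624.1888253780495, 252.38003731623328], [0.0, 0.0, 1.0]]
{'time_s': np.float64(0.1), 'joint_pos': array([ 1.159,  0.246,  1.559, -0.   ,  1.339, -0.174]), 'qvel': array([-0.   , -0.001, -0.003, -0.002,  0.002, -0.002]), 'effort': array([-0.0000e+00, -4.3066e+01, -3.2713e+01, -0.0000e+00,  3.0000e-03,
        0.0000e+00]), 'eef_pos': array([0.153, 0.631, 0.238]), 'tcp_rot': array([ 0.083,  0.702, -0.084,  0.702]), 'force': array([-0.083, -0.348, -0.268]), 'wrist_torque': array([-0.052, -0.013,  0.009]), 'gripper_width': np.float64(0.086)}
```

View pics/t0.png

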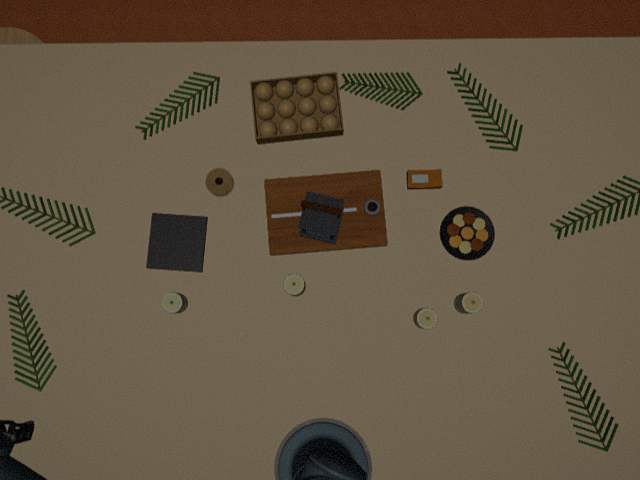

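View pics/s0.png

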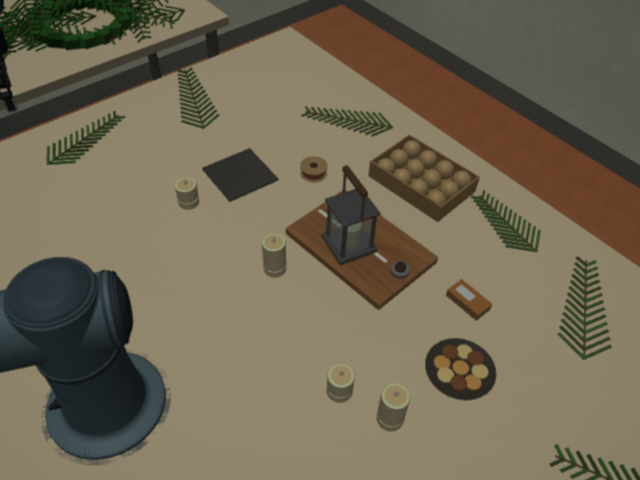

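The top picture shows four candles at (173,302), (294,285), (427,318) and (472,302). The lantern stands at (322,217) on the stand at (326,213), the tile is at (178,242) and the button at (372,207). From the side view the left and (427,318) candles look short, the other two tall.

```bash
python3 - <<'E'
from h import *
shot('top','t1.png');shot('side','s1.png')
for l in ['tall1','short1','lantern','stand','tile','switch_top','reel','hookbox','plate']:
  for n in('top','side'):
    for d in masks_of(l,n):
      if d['score']<.25: continue
      m=d['region'].astype(np.uint8)
      ys,xs=np.nonzero(m)
      print(l,n,round(float(d['score']),2),np.round(d['bbox']).tolist(),'cen',xs.mean().round(1),ys.mean().round(1),'minrect',np.round(cv2.minAreaRect(np.c_[xs,ys].astype(np.float32))[0],1),np.round(cv2.minAreaRect(np.c_[xs,ys].astype(np.float32))[1:][0],1),round(cv2.minAreaRect(np.c_[xs,ys].astype(np.float32))[2],1))
for l,z in (('stand',.03),('tile',.008)):
  d=masks_of(l,'top')[0];m=d['region'].astype(np.uint8)
  ys,xs=np.nonzero(m);b=cv2.boxPoints(cv2.minAreaRect(np.c_[xs,ys].astype(np.float32)))
  P=np.array([ray('top',q,z) for q in b]);print(l,P.round(4).tolist(),P.mean(0).round(4))
E
```

```text
tall1 top 0.93 [452.0, 292.0, 485.0, 316.0] cen 468.3 303.0 minrect [468.  302.5] [21. 28.] 90.0
tall1 top 0.74 [285.0, 274.0, 306.0, 300.0] cen 294.4 284.7 minrect [294.5 284.5] [22.6 19.8] 45.0
tall1 side 0.75 [378.0, 384.0, 409.0, 430.0] cen 392.5 407.3 minrect [392.5 407.5] [29.1 48.3] 12.1
tall1 side 0.55 [261.0, 233.0, 287.0, 279.0] cen 273.6 255.4 minrect [273.5 256. ] [44. 23.] 90.0
short1 top 0.85 [414.0, 311.0, 439.0, 330.0] cen 424.9 317.9 minrect [425. 318.] [21.2 21.2] 45.0
short1 top 0.62 [162.0, 295.0, 188.0, 320.0] cen 174.4 303.0 minrect [174.5 303. ] [20. 25.] 90.0
short1 side 0.71 [330.0, 364.0, 355.0, 402.0] cen 339.7 382.9 minrect [339.9 383. ] [27.1 38.5] 4.4
short1 side 0.6 [173.0, 178.0, 200.0, 212.0] cen 186.6 193.3 minrect [186.7 193.5] [32.6 21.6] 78.7
lantern top 0.78 [297.0, 188.0, 342.0, 245.0] cen 320.5 217.5 minrect [319.9 217.2] [43.2 46.2] 11.9
lantern side 0.87 [321.0, 168.0, 378.0, 263.0] cen 350.4 221.9 minrect [351.  215.4] [55.7 98.2] 3.3
lantern side 0.64 [205.0, 149.0, 278.0, 201.0] cen 240.0 174.6 minrect [240.4 174.2] [43.5 65.4] 66.8
stand 
[... 1037 characters left out ...]
9.4 minrect [468.3 299.2] [45.8 23.7] 40.0
hookbox side 0.26 [284.0, 207.0, 442.0, 305.0] cen 367.8 257.9 minrect [361. 245.] [137.6  78.8] 39.3
plate top 0.6 [439.0, 207.0, 494.0, 260.0] cen 466.6 233.3 minrect [466.4 233.3] [53.7 52.3] 63.4
plate side 0.61 [427.0, 336.0, 496.0, 400.0] cen 460.0 369.1 minrect [460.3 369.3] [71.4 60.8] 45.0
plate side 0.42 [262.0, 237.0, 287.0, 277.0] cen 273.9 255.4 minrect [273.8 255.5] [43.4 23.5] 87.4
stand [[0.6951, 0.1453, 0.03], [0.7176, -0.1476, 0.03], [0.5267, -0.1596, 0.03], [0.5044, 0.1284, 0.03]] [ 0.6109 -0.0084  0.03  ]
tile [[0.4766, 0.438, 0.008], [0.618, 0.4324, 0.008], [0.6065, 0.2864, 0.008], [0.4655, 0.2937, 0.008]] [0.5417 0.3626 0.008 ]
```

```bash
python3 - <<'E'
import cv2
a=cv2.imread('pics/t1.png')[160:270,250:400];cv2.imwrite('pics/t1z.png',cv2.resize(a,None,fx=5,fy=5,interpolation=2))
a=cv2.imread('pics/s1.png')[150:320,270:450];cv2.imwrite('pics/s1z.png',cv2.resize(a,None,fx=3.5,fy=3.5,interpolation=2))
E
```

```text
(no output)
```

View pics/t1z.png

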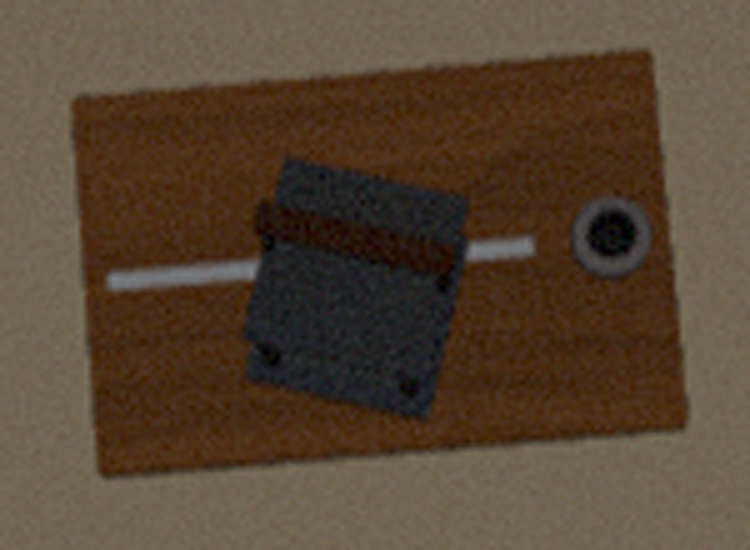

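View pics/s1z.png

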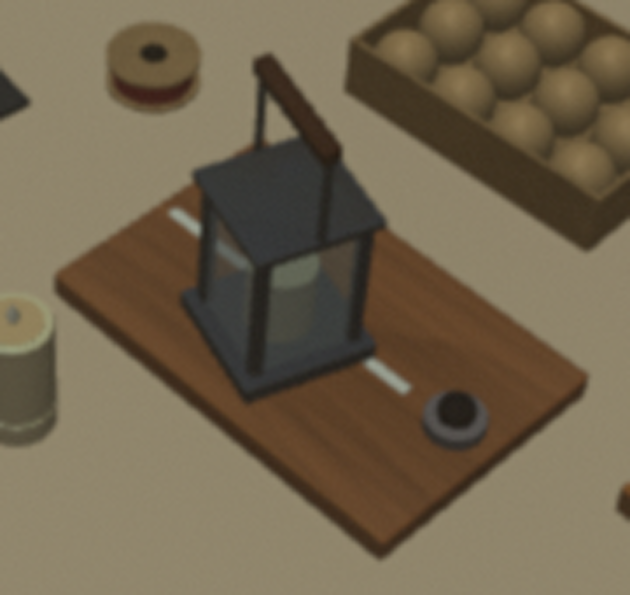

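```bash
python3 - <<'E'
from h import *
T=lambda x,y:(250+(x+.5)/5-.5,160+(y+.5)/5-.5)
S=lambda x,y:(270+(x+.5)/3.5-.5,150+(y+.5)/3.5-.5)
c=np.array([ray('top',T(*q),.03) for q in [(75,98),(650,50),(686,427),(104,476)]]);print('stand',c.round(4).tolist(),c.mean(0).round(4))
print([np.linalg.norm(c[i]-c[i-1]).round(4) for i in range(4)])
ey=c[0]-c[1]+c[3]-c[2];print('yaw stand',np.degrees(np.arctan2(-ey[0],ey[1])))
print('strip',[ray('top',T(*q),.03).round(4) for q in [(106,281),(535,246)]],'btn',ray('top',T(612,234),.048).round(4), ray('side',S(457,409),.048).round(4))
a=ray('top',T(258,219),.222);b=ray('top',T(460,261),.222);print('bar',a.round(4),b.round(4),(a+b).round(4)/2,np.linalg.norm(a-b),np.degrees(np.arctan2(-(a-b)[0],(a-b)[1])))
a=ray('side',S(265,62),.222);b=ray('side',S(331,150),.222);print('bar side',a.round(4),b.round(4),(a+b).round(4)/2,np.linalg.norm(a-b),np.degrees(np.arctan2(-(a-b)[0],(a-b)[1])))
# roof corners z=.03+.144
c=np.array([ray('top',T(*q),.174) for q in [(287,158),(468,195)]]);print('roof',c.round(4))
# candles : centre of top rim; flame
im=cv2.imread('pics/t1.png')
z=[cv2.resize(im[y-25:y+25,x-25:x+25],None,fx=6,fy=6,interpolation=2) for x,y in [(294,285),(472,302),(173,302),(427,318)]]
cv2.imwrite('pics/cz.png',np.vstack([np.hstack(z[:2]),np.hstack(z[2:])])[:600])
for n,(u,v),h in [('tall',(294,284),.09),('tall',(472,302),.09),('short',(173,302),.06),('short',(427,318),.06)]:
  print(n,ray('top',(u,v),h).round(4))
for n,(u,v),h in [('tall',(274,241),.09),('tall',(395.5,393),.09),('short',(186,185),.06),('short',(341,374),.06)]:
  print('side',n,ray('side',(u,v),h).round(4))
E
```

```text
stand [[0.6956, 0.1407, 0.03], [0.7172, -0.1448, 0.03], [0.5287, -0.1586, 0.03], [0.5069, 0.1256, 0.03]] [ 0.6121 -0.0093  0.03  ]
[np.float64(0.1893), np.float64(0.2863), np.float64(0.189), np.float64(0.2851)]
yaw stand 4.352047237234753
strip [array([0.6034, 0.125 , 0.03  ]), array([ 0.619 , -0.0863,  0.03  ])] btn [ 0.6213 -0.1229  0.048 ] [ 0.6209 -0.1274  0.048 ]
bar [0.5966 0.0423 0.222 ] [ 0.5776 -0.0439  0.222 ] [ 0.58715 -0.0008   0.222  ] 0.08828074205084743 -12.434105988653569
bar side [0.5971 0.0362 0.222 ] [ 0.5787 -0.0408  0.222 ] [ 0.58795 -0.0023   0.222  ] 0.07916852310087058 -13.430184157195669
roof [[ 0.6334  0.0312  0.174 ]
 [ 0.6159 -0.0492  0.174 ]]
tall [0.4319 0.0649 0.09  ]
tall [ 0.3874 -0.3458  0.09  ]
short [0.393  0.3537 0.06  ]
short [ 0.3515 -0.2462  0.06  ]
side tall [0.4339 0.0624 0.09  ]
side tall [ 0.3904 -0.3467  0.09  ]
side short [0.392  0.3482 0.06  ]
side short [ 0.353  -0.2485  0.06  ]
```

View pics/cz.png

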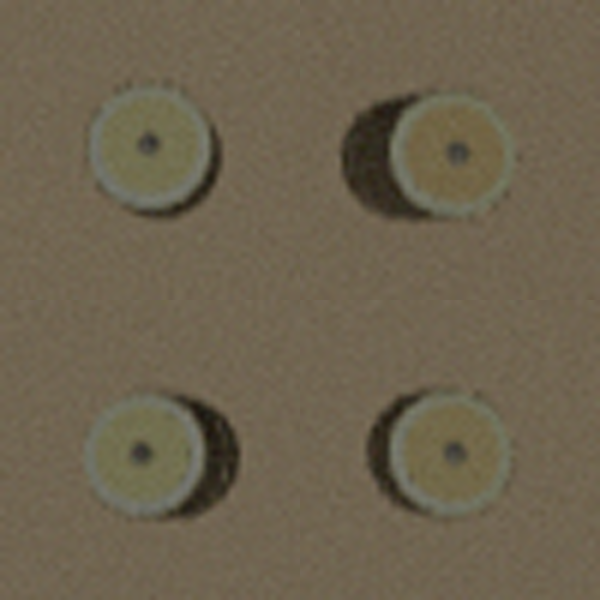

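Four candles, all upright; nothing else candle-like is visible. The two views agree within about 3–5 mm. Next I move above the lantern bar.

Request:
servo_tool([
  {"dx":2,"dy":-3,"dz":3,"roll":-1,"hand":8.5},
  {"dx":5,"dy":-7,"dz":6,"roll":-2.5,"hand":8.5},
  {"dx":8,"dy":-12,"dz":8,"roll":-4,"hand":8.5},
  {"dx":11,"dy":-17,"dz":8,"roll":-5.5,"hand":8.5},
  {"dx":15,"dy":-22,"dz":8,"roll":-7,"hand":8.5},
  {"dx":18,"dy":-27,"dz":8,"roll":-8.5,"hand":8.5},
  {"dx":22,"dy":-32,"dz":8,"roll":-10,"hand":8.5},
  {"dx":25,"dy":-37,"dz":8,"roll":-11.5,"hand":8.5},
  {"dx":29,"dy":-42,"dz":8,"roll":-13,"hand":8.5},
  {"dx":29,"dy":-42,"dz":8,"roll":-14.8,"hand":8.5},
])

```text
time_s: 2.45
eef_pos: [0.4451, 0.2085, 0.3194]
tcp_rot: [0.554, 0.44, -0.554, 0.44]
force: [0.3, 0.9, 0.1]
gripper_width: 0.0846
```

```bash
python3 - <<'E'
from h import *
shot('top','t2.png');shot('side','s2.png');s=read_state();print(s['eef_pos'].round(4),s['time_s'])
q=s['tcp_rot'];from scipy.spatial.transform import Rotation as R
y=R.from_quat(q).as_matrix()[:,1];print(y,np.degrees(np.arctan2(y[1],y[0])))
E
```

```text
[0.4437 0.2107 0.3193] 2.55
[ 9.76347633e-01 -2.16206592e-01 -9.66560826e-05] -12.486325092027116
```

View pics/t2.png

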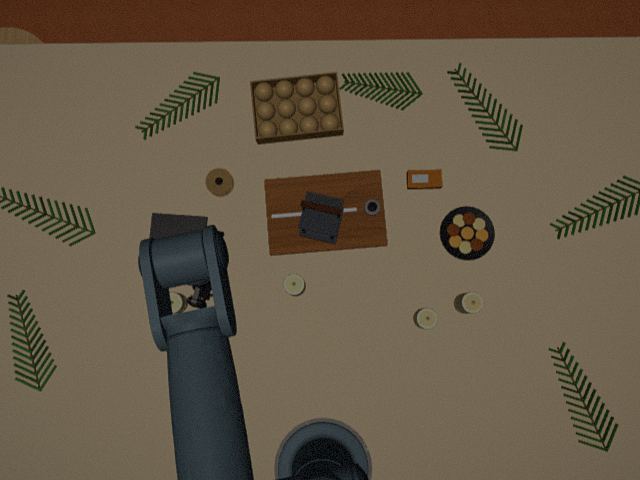

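View pics/s2.png

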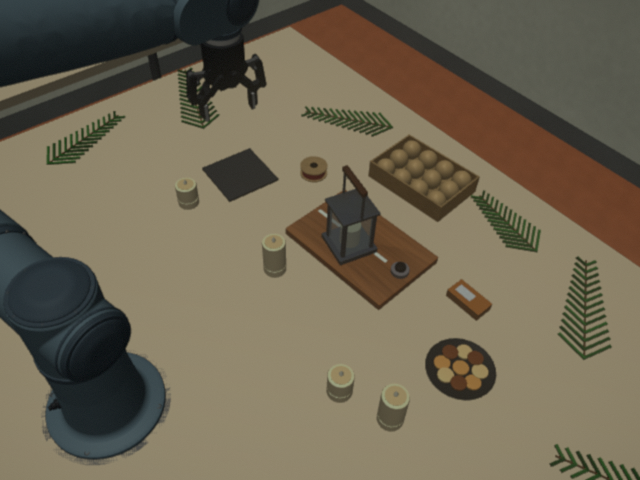

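Nothing was hidden under the arm at lower left, so there are four candles and everything is still in place. Continuing to the bar.

Request:
servo_tool([
  {"dx":3,"dy":-4,"dz":0,"roll":0,"hand":5},
  {"dx":6,"dy":-9,"dz":0,"roll":0,"hand":5},
  {"dx":9,"dy":-13,"dz":0,"roll":0,"hand":5},
  {"dx":12,"dy":-17.5,"dz":0,"roll":0,"hand":5},
  {"dx":14.4,"dy":-21.2,"dz":0,"roll":0,"hand":5},
  {"dx":14.4,"dy":-21.2,"dz":-2,"roll":0,"hand":5},
  {"dx":14.4,"dy":-21.2,"dz":-4,"roll":0,"hand":5},
  {"dx":14.4,"dy":-21.2,"dz":-5,"roll":0,"hand":5},
  {"dx":14.4,"dy":-21.2,"dz":-5,"roll":0,"hand":5},
])

```text
time_s: 3.68
eef_pos: [0.5862, 0.0009, 0.268]
tcp_rot: [-0.55, -0.444, 0.551, -0.443]
force: [0.3, 0.7, 0.4]
gripper_width: 0.0499
```

```bash
python3 - <<'E'
from h import *
im=shot('side','s3.png');s=read_state();p=s['eef_pos'];print(p.round(4),s['time_s'],s['gripper_width'])
c=cv2.resize(im[100:300,250:450,::-1],None,fx=3,fy=3)
for P,col in((p,(0,0,255)),(p+[0,0,-.008],(0,255,0)),([.5873,-.0012,.22],(255,0,0))):
  u=proj('side',P)[0];print(u);cv2.circle(c,tuple(int(x) for x in ((u-[250,100])*3)),4,col,-1)
cv2.imwrite('pics/s3z.png',c)
E
```

```text
[0.5868 0.0006 0.2692] 3.725 0.05028085807463689
[354.79042129 160.89362723]
[354.51216772 164.06631307]
[353.93511555 180.278881  ]
```

View pics/s3z.png

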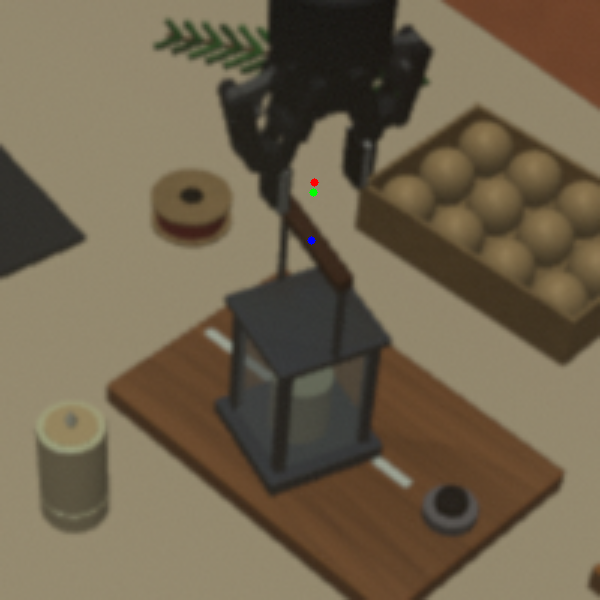

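The side view puts the fingers straddling the bar; the projected TCP (314,182 in the crop) is directly above the bar centre (311,240). Descend and grip.

Request:
servo_tool([
  {"dy":-0.1,"dz":-2,"hand":5},
  {"dy":-0.1,"dz":-4,"hand":5},
  {"dy":-0.1,"dz":-6,"hand":5},
  {"dy":-0.1,"dz":-6,"hand":5},
  {"dy":-0.1,"dz":-6,"hand":0.8},
  {"dy":-0.1,"dz":-6,"hand":0.8},
  {"dy":-0.1,"dz":-6,"hand":0.8},
  {"dy":-0.1,"dz":-6,"hand":0.8},
  {"dy":-0.1,"dz":-6,"hand":0.8},
])

```text
invalid input
```

Request:
servo_tool([
  {"dx":0,"dy":-0.1,"dz":-2,"roll":0,"hand":5},
  {"dx":0,"dy":-0.1,"dz":-4,"roll":0,"hand":5},
  {"dx":0,"dy":-0.1,"dz":-6,"roll":0,"hand":5},
  {"dx":0,"dy":-0.1,"dz":-6,"roll":0,"hand":5},
  {"dx":0,"dy":-0.1,"dz":-6,"roll":0,"hand":0.8},
  {"dx":0,"dy":-0.1,"dz":-6,"roll":0,"hand":0.8},
  {"dx":0,"dy":-0.1,"dz":-6,"roll":0,"hand":0.8},
  {"dx":0,"dy":-0.1,"dz":-6,"roll":0,"hand":0.8},
  {"dx":0,"dy":-0.1,"dz":-6,"roll":0,"hand":0.8},
])

```text
time_s: 4.85
eef_pos: [0.5879, -0.0015, 0.2105]
tcp_rot: [0.551, 0.443, -0.55, 0.444]
force: [0.5, -1.5, 5.1]
gripper_width: 0.0128
```

Request:
servo_tool([
  {"dx":0,"dy":0,"dz":1,"roll":0,"hand":0.8},
  {"dx":0,"dy":0,"dz":3,"roll":0,"hand":0.8},
  {"dx":0,"dy":0,"dz":5,"roll":0,"hand":0.8},
  {"dx":0,"dy":0,"dz":6,"roll":0,"hand":0.8},
  {"dx":0,"dy":0,"dz":6,"roll":0,"hand":0.8},
])

```text
time_s: 5.48
eef_pos: [0.5877, -0.0014, 0.2707]
tcp_rot: [0.552, 0.443, -0.55, 0.444]
force: [0.4, -0.8, -6.9]
gripper_width: 0.0129
```

Force is down by about 6 N, so the lantern is held. Carry to the tile.

Request:
servo_tool([
  {"dx":-0.2,"dy":1.5,"dz":1,"roll":0,"hand":0.8},
  {"dx":-0.6,"dy":5,"dz":1,"roll":0.2,"hand":0.8},
  {"dx":-1.2,"dy":9.5,"dz":1,"roll":0.4,"hand":0.8},
  {"dx":-1.8,"dy":14.5,"dz":1,"roll":0.6,"hand":0.8},
  {"dx":-2.5,"dy":19.5,"dz":1,"roll":0.8,"hand":0.8},
  {"dx":-3.1,"dy":24.5,"dz":1,"roll":1,"hand":0.8},
  {"dx":-3.8,"dy":29.5,"dz":1,"roll":1.2,"hand":0.8},
  {"dx":-4.3,"dy":34,"dz":1,"roll":1.4,"hand":0.8},
  {"dx":-4.6,"dy":36.4,"dz":1,"roll":1.5,"hand":0.8},
  {"dx":-4.6,"dy":36.4,"dz":0,"roll":1.5,"hand":0.8},
])

```text
time_s: 6.72
eef_pos: [0.5408, 0.3646, 0.2698]
tcp_rot: [0.515, 0.486, -0.513, 0.486]
force: [1.6, -0.9, -7.1]
gripper_width: 0.013
```

```bash
python3 - <<'E'
from h import *
im=shot('side','s4.png');shot('top','t4.png');s=read_state();p=s['eef_pos'];print(p.round(4),s['time_s'],s['gripper_width'],s['force'])
E
```

```text
[0.5403 0.3613 0.2669] 6.825 0.012774154248045752 [-0.9245376   0.35484664 -6.08103467]
```

View pics/s4.png

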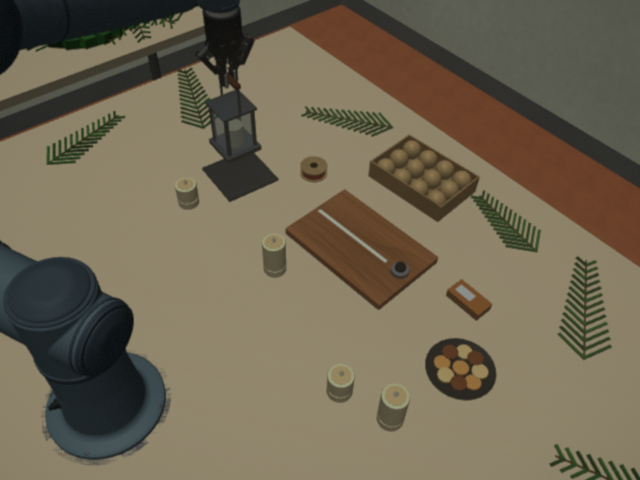

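The lantern hangs upright over the tile, with its foot at (235,145) and the tile at (240,175). Lower it.

Request:
servo_tool([
  {"dx":0.1,"dy":0,"dz":-2,"roll":0,"hand":0.8},
  {"dx":0.1,"dy":0,"dz":-4,"roll":0,"hand":0.8},
  {"dx":0.1,"dy":0,"dz":-6,"roll":0,"hand":0.8},
  {"dx":0.1,"dy":0,"dz":-7,"roll":0,"hand":0.8},
  {"dx":0.1,"dy":0,"dz":-7.4,"roll":0,"hand":0.8},
  {"dx":0.1,"dy":0,"dz":-7.6,"roll":0,"hand":0.8},
  {"dx":0.1,"dy":0,"dz":-7.6,"roll":0,"hand":0.8},
])

```text
time_s: 7.7
eef_pos: [0.5425, 0.3629, 0.194]
tcp_rot: [0.515, 0.485, -0.514, 0.485]
force: [0.1, -0.1, -5.8]
gripper_width: 0.0123
```

Request:
servo_tool([
  {"dx":0,"dy":0,"dz":-0.2,"roll":0,"hand":0.8},
  {"dx":0,"dy":0,"dz":-0.4,"roll":0,"hand":0.8},
  {"dx":0,"dy":0,"dz":-0.5,"roll":0,"hand":0.8},
  {"dx":0,"dy":0,"dz":-0.6,"roll":0,"hand":0.8},
  {"dx":0,"dy":0,"dz":-0.6,"roll":0,"hand":0.8},
])

```text
time_s: 8.32
eef_pos: [0.5426, 0.3629, 0.1887]
tcp_rot: [0.515, 0.485, -0.514, 0.485]
force: [-2.3, -1.0, 2.5]
gripper_width: 0.0128
```

Contact made. Release and raise.

Request:
servo_tool([
  {"dx":0,"dy":0,"dz":0,"roll":0,"hand":4},
  {"dx":0,"dy":0,"dz":0,"roll":0,"hand":4},
  {"dx":0,"dy":0,"dz":0,"roll":0,"hand":4},
  {"dx":0,"dy":0,"dz":2,"roll":0,"hand":4},
  {"dx":0,"dy":0,"dz":5,"roll":0,"hand":4},
  {"dx":0,"dy":0,"dz":8,"roll":0,"hand":4},
  {"dx":0,"dy":-4,"dz":10,"roll":0,"hand":7},
  {"dx":0,"dy":-9,"dz":10,"roll":0,"hand":8.5},
  {"dx":0,"dy":-14,"dz":10,"roll":0,"hand":8.5},
  {"dx":-2,"dy":-18,"dz":9,"roll":0,"hand":8.5},
])

```text
time_s: 9.57
eef_pos: [0.5233, 0.1809, 0.28]
tcp_rot: [0.516, 0.484, -0.513, 0.486]
force: [0.0, 0.1, 0.9]
gripper_width: 0.0852
```

```bash
cat >> h.py <<'E'
from scipy.spatial.transform import Rotation
def st():
    s=read_state();y=Rotation.from_quat(s['tcp_rot']).as_matrix()[:,1]
    print('t',s['time_s'],'tcp',s['eef_pos'].round(4),'yaw',np.degrees(np.arctan2(y[1],y[0])).round(1),'w',round(float(s['gripper_width']),4),'F',s['force'].round(1));return s
def discs(n):
    """candle top-rim discs: bright-ish ellipses inside the network masks"""
    out=[]
    for l,h in(('tall1',.09),('short1',.06)):
        for d in masks_of(l,n):
            if d['score']<.3: continue
            ys,xs=np.nonzero(d['region']);
            print(l,n,round(float(d['score']),2),np.round(d['bbox']).tolist(),'xy(top rim)',ray(n,(xs.mean(),ys.mean()),h).round(3))
E
python3 - <<'E'
from h import *
im=shot('side','s5.png');t=shot('top','t5.png');st();discs('top');discs('side')
for n in('top','side'):
  for d in masks_of('lantern',n)[:2]: print(n,d['score'],d['bbox'])
E
```

```text
t 9.675 tcp [0.5208 0.18   0.2774] yaw -3.6 w 0.0848 F [-0.2  0.6  0. ]
tall1 top 0.85 [450.0, 293.0, 485.0, 316.0] xy(top rim) [ 0.385 -0.337  0.09 ]
tall1 top 0.77 [281.0, 274.0, 307.0, 298.0] xy(top rim) [0.43  0.065 0.09 ]
short1 top 0.84 [162.0, 292.0, 183.0, 318.0] xy(top rim) [0.39  0.354 0.06 ]
short1 top 0.69 [410.0, 307.0, 440.0, 330.0] xy(top rim) [ 0.351 -0.241  0.06 ]
short1 top 0.54 [280.0, 273.0, 304.0, 297.0] xy(top rim) [0.431 0.068 0.06 ]
tall1 side 0.78 [262.0, 233.0, 287.0, 276.0] xy(top rim) [0.41  0.031 0.09 ]
short1 side 0.84 [330.0, 362.0, 354.0, 403.0] xy(top rim) [ 0.339 -0.261  0.06 ]
short1 side 0.77 [174.0, 180.0, 198.0, 211.0] xy(top rim) [0.379 0.324 0.06 ]
short1 side 0.75 [301.0, 157.0, 326.0, 183.0] xy(top rim) [0.659 0.211 0.06 ]
short1 side 0.64 [424.0, 339.0, 498.0, 400.0] xy(top rim) [ 0.53  -0.376  0.06 ]
top 0.84 [132.0, 214.7, 195.2, 262.3]
side 0.61 [210.1, 102.3, 263.2, 185.6]
```

View pics/s5.png

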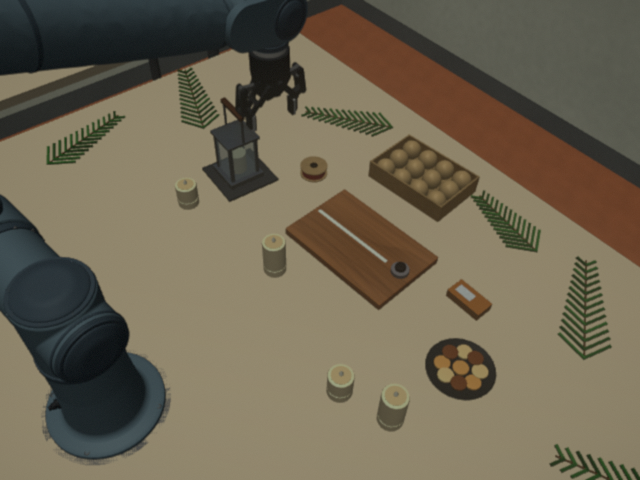

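View pics/t5.png

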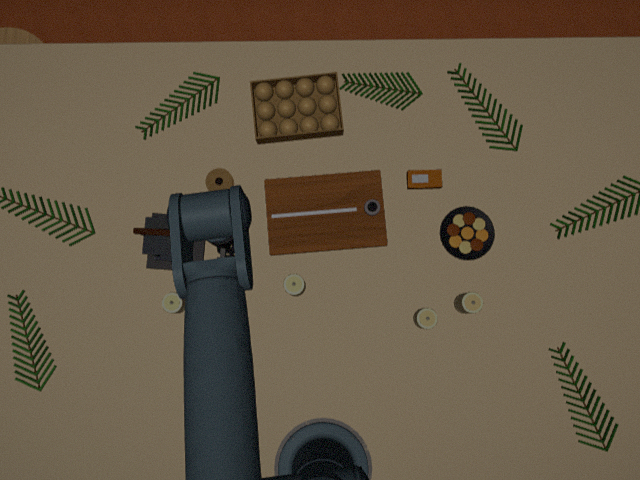

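The lantern is upright on the tile (side view 237,160) and the stand is clear; the four candles have not moved. Next is the near tall candle at (0.433, 0.064).

Request:
servo_tool([
  {"dx":-3,"dy":-4,"dz":-1,"roll":0.5,"hand":8.5},
  {"dx":-6,"dy":-8,"dz":-3,"roll":1,"hand":8.5},
  {"dx":-8.8,"dy":-11.6,"dz":-6,"roll":1.3,"hand":8.5},
  {"dx":-8.8,"dy":-11.6,"dz":-9,"roll":1.3,"hand":8.5},
  {"dx":-8.8,"dy":-11.6,"dz":-10,"roll":1.3,"hand":8.5},
  {"dx":-8.8,"dy":-11.6,"dz":-10,"roll":1.3,"hand":8.5},
])

```text
time_s: 10.72
eef_pos: [0.4345, 0.0672, 0.1775]
tcp_rot: [0.48, 0.519, -0.48, 0.519]
force: [-0.7, 0.7, 0.7]
gripper_width: 0.0851
```

```bash
python3 - <<'E'
from h import *
im=shot('side','s6.png');s=st();p=s['eef_pos']
c=cv2.resize(im[100:300,180:380,::-1],None,fx=3,fy=3)
for P,col in((p,(0,0,255)),([p[0],p[1],.09],(0,255,0))):
  u=proj('side',P)[0];cv2.circle(c,tuple(int(x) for x in ((u-[180,100])*3)),4,col,-1)
cv2.imwrite('pics/s6z.png',c)
E
```

```text
t 10.775 tcp [0.435  0.0672 0.1782] yaw 4.5 w 0.0849 F [ 0.4 -0.3  0. ]
```

View pics/s6z.png

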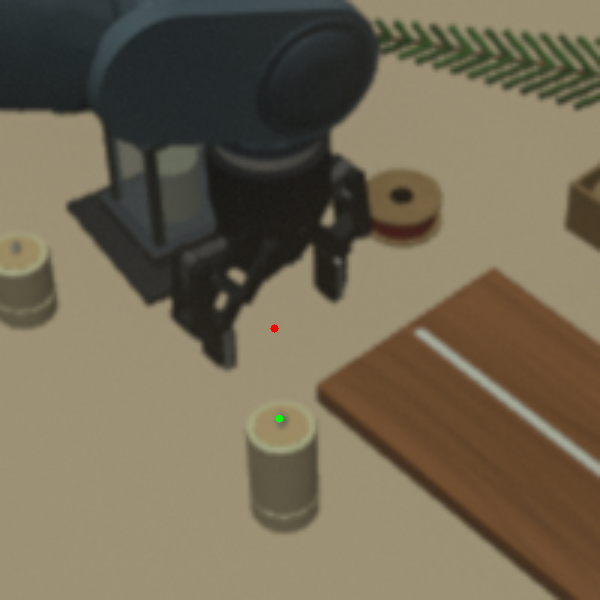

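The axis point (279,419) sits just behind the rim centre (281,427), so I nudge by (-2,-3) mm, then descend and grip.

Request:
servo_tool([
  {"dx":-0.2,"dy":-0.3,"dz":-2,"roll":0,"hand":8.5},
  {"dx":-0.2,"dy":-0.3,"dz":-5,"roll":0,"hand":8.5},
  {"dx":-0.2,"dy":-0.3,"dz":-8,"roll":0,"hand":8.5},
  {"dx":-0.2,"dy":-0.3,"dz":-11,"roll":0,"hand":8.5},
  {"dx":-0.2,"dy":-0.3,"dz":-12.2,"roll":0,"hand":8.5},
  {"dx":-0.2,"dy":-0.3,"dz":-12.2,"roll":0,"hand":8.5},
  {"dx":-0.2,"dy":-0.3,"dz":-12.2,"roll":0,"hand":4.4},
  {"dx":-0.2,"dy":-0.3,"dz":-12.2,"roll":0,"hand":4.4},
  {"dx":-0.2,"dy":-0.3,"dz":-12.2,"roll":0,"hand":4.4},
  {"dx":-0.2,"dy":-0.3,"dz":-12.2,"roll":0,"hand":4.4},
])

```text
time_s: 12.02
eef_pos: [0.4331, 0.0636, 0.0567]
tcp_rot: [0.481, 0.518, -0.48, 0.52]
force: [-2.4, 0.7, 6.7]
gripper_width: 0.0492
```

Request:
servo_tool([
  {"dx":0,"dy":0,"dz":2,"roll":0,"hand":4.4},
  {"dx":0,"dy":0,"dz":5,"roll":0,"hand":4.4},
  {"dx":2,"dy":0.2,"dz":8,"roll":0,"hand":4.4},
  {"dx":6,"dy":0.5,"dz":9,"roll":0,"hand":4.4},
  {"dx":11,"dy":0.8,"dz":9,"roll":0,"hand":4.4},
  {"dx":16,"dy":1.1,"dz":9,"roll":0,"hand":4.4},
  {"dx":20,"dy":1.4,"dz":9,"roll":0,"hand":4.4},
  {"dx":22,"dy":1.5,"dz":8,"roll":0,"hand":4.4},
  {"dx":22,"dy":1.5,"dz":6,"roll":0,"hand":4.4},
  {"dx":22,"dy":1.5,"dz":6,"roll":0,"hand":4.4},
])

```text
time_s: 13.28
eef_pos: [0.6491, 0.0788, 0.1119]
tcp_rot: [0.479, 0.521, -0.482, 0.517]
force: [0.2, -0.9, -3.1]
gripper_width: 0.0489
```

```bash
python3 - <<'E'
from h import *
im=shot('side','s7.png');s=st()
c=cv2.resize(im[100:350,200:500,::-1],None,fx=2.5,fy=2.5)
cv2.imwrite('pics/s7z.png',c)
E
```

```text
t 13.325 tcp [0.65   0.0788 0.1134] yaw 4.4 w 0.0489 F [-0.4 -0.3 -1.6]
```

View pics/s7z.png

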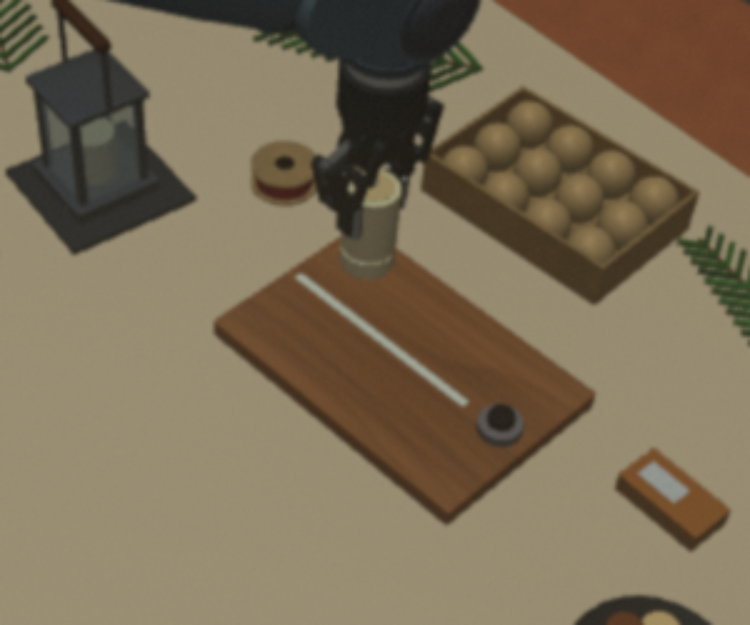

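Request:
servo_tool([
  {"dx":0,"dy":0,"dz":-0.8,"roll":0,"hand":4.4},
  {"dx":0,"dy":0,"dz":-1.6,"roll":0,"hand":4.4},
  {"dx":0,"dy":0,"dz":-2.2,"roll":0,"hand":4.4},
  {"dx":0,"dy":0,"dz":-2.5,"roll":0,"hand":4.4},
  {"dx":0,"dy":0,"dz":-2.7,"roll":0,"hand":4.4},
  {"dx":0,"dy":0,"dz":-2.7,"roll":0,"hand":4.4},
])

```text
time_s: 14.08
eef_pos: [0.6522, 0.0787, 0.0883]
tcp_rot: [0.48, 0.519, -0.48, 0.519]
force: [-0.2, -0.4, -1.1]
gripper_width: 0.0487
```

Request:
servo_tool([
  {"dx":0,"dy":0,"dz":-0.15,"roll":0,"hand":4.4},
  {"dx":0,"dy":0,"dz":-0.25,"roll":0,"hand":4.4},
  {"dx":0,"dy":0,"dz":-0.25,"roll":0,"hand":4.4},
])

```text
time_s: 14.45
eef_pos: [0.6524, 0.0787, 0.0868]
tcp_rot: [0.48, 0.519, -0.48, 0.519]
force: [-4.0, -0.3, 5.3]
gripper_width: 0.0486
```

Request:
servo_tool([
  {"dx":0,"dy":0,"dz":0,"roll":0,"hand":8.5},
  {"dx":0,"dy":0,"dz":0,"roll":0,"hand":8.5},
  {"dx":0,"dy":0,"dz":0.3,"roll":0,"hand":8.5},
  {"dx":0,"dy":0,"dz":2,"roll":0,"hand":8.5},
  {"dx":0,"dy":0,"dz":5,"roll":0,"hand":8.5},
  {"dx":0,"dy":0,"dz":9,"roll":0,"hand":8.5},
  {"dx":-2,"dy":-4,"dz":13,"roll":0,"hand":8.5},
  {"dx":-5,"dy":-8,"dz":14,"roll":0,"hand":8.5},
  {"dx":-8,"dy":-13,"dz":14,"roll":0,"hand":8.5},
  {"dx":-11,"dy":-18,"dz":14,"roll":0,"hand":8.5},
])

```text
time_s: 15.7
eef_pos: [0.5415, -0.1027, 0.2277]
tcp_rot: [0.48, 0.518, -0.48, 0.52]
force: [1.3, -1.1, 0.4]
gripper_width: 0.0848
```

Request:
servo_tool([
  {"dx":-3,"dy":-5,"dz":0,"roll":0,"hand":8.5},
  {"dx":-6,"dy":-10,"dz":0,"roll":0,"hand":8.5},
  {"dx":-9,"dy":-15,"dz":-1,"roll":0,"hand":8.5},
  {"dx":-12,"dy":-20,"dz":-3,"roll":0,"hand":8.5},
  {"dx":-15,"dy":-24.5,"dz":-5,"roll":0,"hand":8.5},
  {"dx":-15.4,"dy":-24.5,"dz":-5,"roll":0,"hand":8.5},
  {"dx":-15.4,"dy":-24.5,"dz":-5,"roll":0,"hand":8.5},
])

```text
time_s: 16.58
eef_pos: [0.3883, -0.3465, 0.1769]
tcp_rot: [0.48, 0.518, -0.48, 0.519]
force: [0.1, 0.3, 0.4]
gripper_width: 0.0856
```

```bash
python3 - <<'E'
from h import *
im=shot('side','s8.png');t=shot('top','t8.png');s=st();p=s['eef_pos']
c=im[:,:,::-1].copy()
for P,col in((p,(0,0,255)),([p[0],p[1],.09],(0,255,0))):
  u=proj('side',P)[0];cv2.circle(c,tuple(int(x) for x in u),1,col,-1)
cv2.imwrite('pics/s8z.png',np.hstack([cv2.resize(c[320:450,300:440],None,fx=3,fy=3),cv2.resize(c[150:280,250:370],None,fx=3,fy=3)]))
E
```

```text
t 16.675 tcp [ 0.3891 -0.3459  0.177 ] yaw 4.5 w 0.085 F [-0.5 -0.3 -0. ]
```

View pics/s8z.png

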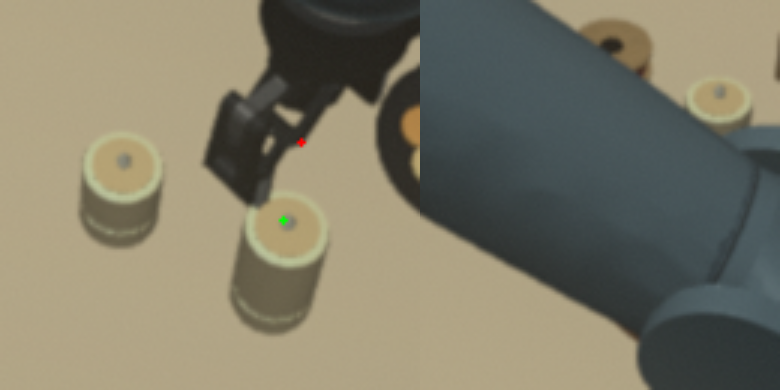

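View pics/t8.png

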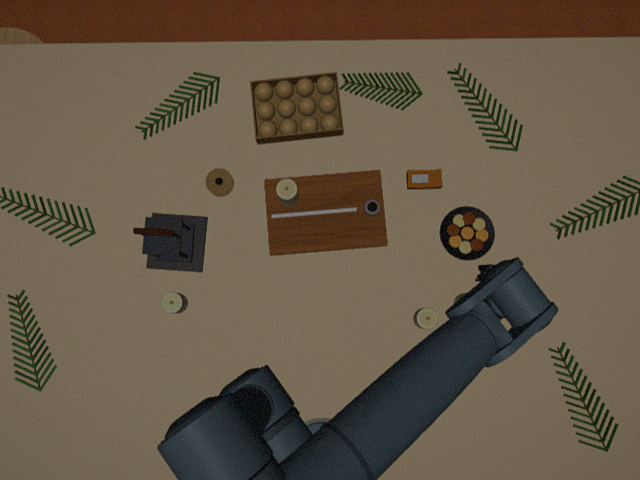

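The first tall candle stands behind the strip at (287,190), and the lantern is steady. The second tall candle's rim (286,229 in the crop) is slightly nearer than the TCP axis (284,221), so I make the same small correction.

Request:
servo_tool([
  {"dx":-0.2,"dy":-0.3,"dz":-2,"roll":0,"hand":8.5},
  {"dx":-0.2,"dy":-0.3,"dz":-5,"roll":0,"hand":8.5},
  {"dx":-0.2,"dy":-0.3,"dz":-8,"roll":0,"hand":8.5},
  {"dx":-0.2,"dy":-0.3,"dz":-11,"roll":0,"hand":8.5},
  {"dx":-0.2,"dy":-0.3,"dz":-12.1,"roll":0,"hand":8.5},
  {"dx":-0.2,"dy":-0.3,"dz":-12.1,"roll":0,"hand":8.5},
  {"dx":-0.2,"dy":-0.3,"dz":-12.1,"roll":0,"hand":4.4},
  {"dx":-0.2,"dy":-0.3,"dz":-12.1,"roll":0,"hand":4.4},
  {"dx":-0.2,"dy":-0.3,"dz":-12.1,"roll":0,"hand":4.4},
  {"dx":-0.2,"dy":-0.3,"dz":-12.1,"roll":0,"hand":4.4},
])

```text
time_s: 17.92
eef_pos: [0.3869, -0.3502, 0.0563]
tcp_rot: [0.48, 0.518, -0.48, 0.52]
force: [0.0, 0.7, 5.6]
gripper_width: 0.0485
```

Request:
servo_tool([
  {"dx":0,"dy":0,"dz":2,"roll":0,"hand":4.4},
  {"dx":0,"dy":0,"dz":5,"roll":0,"hand":4.4},
  {"dx":1.5,"dy":2,"dz":8,"roll":0,"hand":4.4},
  {"dx":4,"dy":5.5,"dz":10,"roll":0,"hand":4.4},
  {"dx":7,"dy":9.5,"dz":10,"roll":0,"hand":4.4},
  {"dx":10,"dy":13.5,"dz":10,"roll":0,"hand":4.4},
  {"dx":13,"dy":17.5,"dz":10,"roll":0,"hand":4.4},
  {"dx":16,"dy":21.5,"dz":10,"roll":0,"hand":4.4},
  {"dx":19,"dy":25,"dz":10,"roll":0,"hand":4.4},
  {"dx":22,"dy":28,"dz":10,"roll":0,"hand":4.4},
])

```text
time_s: 19.18
eef_pos: [0.6064, -0.0677, 0.1542]
tcp_rot: [0.48, 0.519, -0.48, 0.519]
force: [0.8, -0.3, -1.4]
gripper_width: 0.0488
```

Request:
servo_tool([
  {"dx":3,"dy":3.5,"dz":0,"roll":0,"hand":4.4},
  {"dx":5.3,"dy":6.4,"dz":-1,"roll":0,"hand":4.4},
  {"dx":5.3,"dy":6.8,"dz":-3,"roll":0,"hand":4.4},
  {"dx":5.3,"dy":6.8,"dz":-5,"roll":0,"hand":4.4},
  {"dx":5.3,"dy":6.8,"dz":-5,"roll":0,"hand":4.4},
  {"dx":5.3,"dy":6.8,"dz":-5,"roll":0,"hand":4.4},
])

```text
time_s: 19.92
eef_pos: [0.659, -0.0022, 0.105]
tcp_rot: [0.481, 0.519, -0.481, 0.519]
force: [0.2, 0.2, -1.9]
gripper_width: 0.0487
```

```bash
python3 - <<'E'
from h import *
im=shot('side','s9.png');s=st()
cv2.imwrite('pics/s9z.png',cv2.resize(im[100:350,200:500,::-1],None,fx=2.4,fy=2.4))
E
```

```text
t 19.975 tcp [ 0.6594 -0.0022  0.1057] yaw 4.4 w 0.0488 F [ 0.7 -0.4 -2. ]
```

View pics/s9z.png

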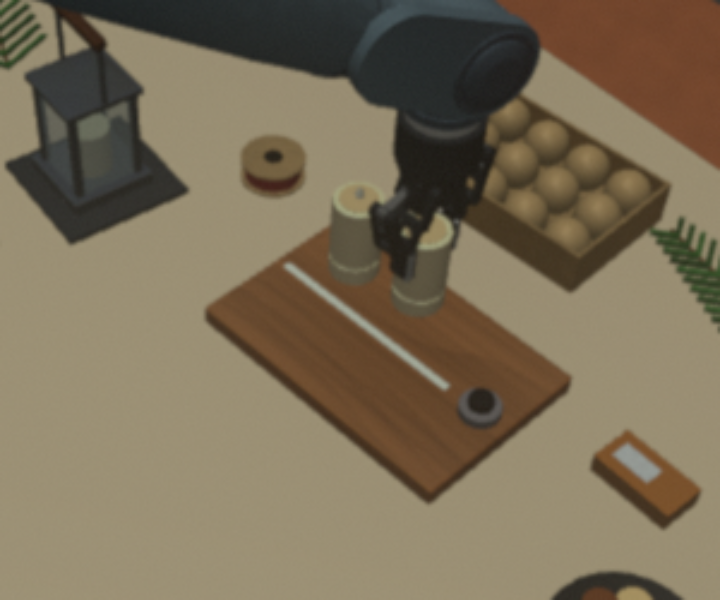

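Request:
servo_tool([
  {"dx":0,"dy":0,"dz":-0.8,"roll":0,"hand":4.4},
  {"dx":0,"dy":0,"dz":-1.4,"roll":0,"hand":4.4},
  {"dx":0,"dy":0,"dz":-1.8,"roll":0,"hand":4.4},
  {"dx":0,"dy":0,"dz":-2.0,"roll":0,"hand":4.4},
  {"dx":0,"dy":0,"dz":-2.0,"roll":0,"hand":4.4},
])

```text
time_s: 20.6
eef_pos: [0.6591, -0.0012, 0.0862]
tcp_rot: [0.48, 0.519, -0.481, 0.519]
force: [-3.7, 0.3, 7.2]
gripper_width: 0.0489
```

Request:
servo_tool([
  {"dx":0,"dy":0,"dz":0,"roll":0,"hand":8.5},
  {"dx":0,"dy":0,"dz":0,"roll":0,"hand":8.5},
  {"dx":0,"dy":0,"dz":0.3,"roll":0,"hand":8.5},
  {"dx":0,"dy":0,"dz":2,"roll":0,"hand":8.5},
  {"dx":0,"dy":0,"dz":5,"roll":0,"hand":8.5},
  {"dx":0,"dy":0,"dz":9,"roll":0,"hand":8.5},
  {"dx":-3,"dy":-2,"dz":13,"roll":0,"hand":8.5},
  {"dx":-7,"dy":-5,"dz":14,"roll":0,"hand":8.5},
  {"dx":-12,"dy":-9,"dz":14,"roll":0,"hand":8.5},
  {"dx":-16,"dy":-13,"dz":13,"roll":0,"hand":8.5},
])

```text
time_s: 21.85
eef_pos: [0.4985, -0.1324, 0.2172]
tcp_rot: [0.48, 0.518, -0.48, 0.521]
force: [0.7, -1.2, 0.4]
gripper_width: 0.085
```

Request:
servo_tool([
  {"dx":-4,"dy":-3,"dz":-1,"roll":0,"hand":8.5},
  {"dx":-8,"dy":-6,"dz":-2,"roll":0,"hand":8.5},
  {"dx":-12,"dy":-9,"dz":-4,"roll":0,"hand":8.5},
  {"dx":-14.7,"dy":-11.6,"dz":-6,"roll":0,"hand":8.5},
  {"dx":-14.7,"dy":-11.6,"dz":-7,"roll":0,"hand":8.5},
  {"dx":-14.7,"dy":-11.6,"dz":-7,"roll":0,"hand":8.5},
])

```text
time_s: 22.6
eef_pos: [0.3523, -0.2471, 0.145]
tcp_rot: [0.48, 0.519, -0.48, 0.519]
force: [0.6, 1.2, 0.3]
gripper_width: 0.085
```

```bash
python3 - <<'E'
from h import *
im=shot('side','s10.png');t=shot('top','t10.png');s=st();p=s['eef_pos']
c=im[:,:,::-1].copy()
for P,col in((p,(0,0,255)),([p[0],p[1],.06],(0,255,0))):
  u=proj('side',P)[0];cv2.circle(c,tuple(int(x) for x in u),1,col,-1)
cv2.imwrite('pics/s10z.png',np.hstack([cv2.resize(c[300:420,280:400],None,fx=3,fy=3),cv2.resize(c[150:270,290:410],None,fx=3,fy=3)]))
E
```

```text
t 22.7 tcp [ 0.3531 -0.2472  0.1458] yaw 4.5 w 0.0848 F [-0.2  0.1 -0.3]
```

View pics/s10z.png

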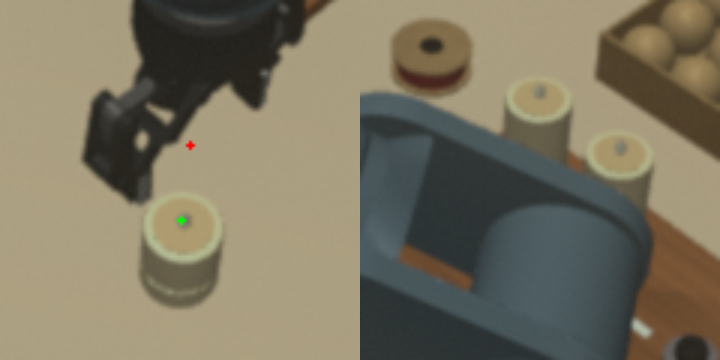

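View pics/t10.png

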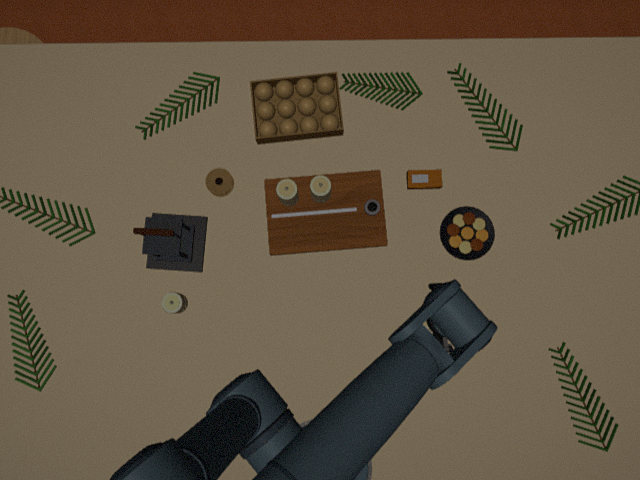

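Both tall candles stand behind the strip at (287,190) and (321,187). The short candle's rim (183,228 in the crop) needs the same small nudge.

Request:
servo_tool([
  {"dx":-0.2,"dy":-0.2,"dz":-2,"roll":0,"hand":8.5},
  {"dx":-0.2,"dy":-0.2,"dz":-5,"roll":0,"hand":8.5},
  {"dx":-0.2,"dy":-0.2,"dz":-8,"roll":0,"hand":8.5},
  {"dx":-0.2,"dy":-0.2,"dz":-10.5,"roll":0,"hand":8.5},
  {"dx":-0.2,"dy":-0.2,"dz":-11.4,"roll":0,"hand":8.5},
  {"dx":-0.2,"dy":-0.2,"dz":-11.4,"roll":0,"hand":8.5},
  {"dx":-0.2,"dy":-0.2,"dz":-11.4,"roll":0,"hand":4.4},
  {"dx":-0.2,"dy":-0.2,"dz":-11.4,"roll":0,"hand":4.4},
  {"dx":-0.2,"dy":-0.2,"dz":-11.4,"roll":0,"hand":4.4},
  {"dx":-0.2,"dy":-0.2,"dz":-11.4,"roll":0,"hand":4.4},
])

```text
time_s: 23.95
eef_pos: [0.3509, -0.2502, 0.0321]
tcp_rot: [0.48, 0.518, -0.48, 0.52]
force: [-0.2, 1.6, 6.2]
gripper_width: 0.0485
```

Request:
servo_tool([
  {"dx":0,"dy":0,"dz":2,"roll":0,"hand":4.4},
  {"dx":0,"dy":0,"dz":5,"roll":0,"hand":4.4},
  {"dx":2,"dy":2.2,"dz":8,"roll":0,"hand":4.4},
  {"dx":5,"dy":5.6,"dz":9,"roll":0,"hand":4.4},
  {"dx":8.5,"dy":9.5,"dz":9,"roll":0,"hand":4.4},
  {"dx":12,"dy":13.5,"dz":9,"roll":0,"hand":4.4},
  {"dx":15.5,"dy":17.5,"dz":9,"roll":0,"hand":4.4},
  {"dx":19,"dy":21.5,"dz":9,"roll":0,"hand":4.4},
  {"dx":21.4,"dy":24.2,"dz":8,"roll":0,"hand":4.4},
  {"dx":21.4,"dy":24.2,"dz":6,"roll":0,"hand":4.4},
])

```text
time_s: 25.2
eef_pos: [0.5658, -0.0058, 0.0912]
tcp_rot: [0.48, 0.519, -0.479, 0.521]
force: [-0.7, 0.2, -1.7]
gripper_width: 0.049
```

Request:
servo_tool([
  {"dx":0,"dy":0,"dz":-0.5,"roll":0,"hand":4.4},
  {"dx":0,"dy":0,"dz":-1,"roll":0,"hand":4.4},
  {"dx":0,"dy":0,"dz":-1,"roll":0,"hand":4.4},
])

```text
time_s: 25.58
eef_pos: [0.5637, -0.008, 0.0807]
tcp_rot: [0.481, 0.519, -0.481, 0.519]
force: [-0.7, -0.5, -1.5]
gripper_width: 0.0485
```

```bash
python3 - <<'E'
from h import *
im=shot('side','s11.png');s=st()
cv2.imwrite('pics/s11z.png',cv2.resize(im[100:350,200:500,::-1],None,fx=2.4,fy=2.4))
E
```

```text
t 25.625 tcp [ 0.564  -0.008   0.0811] yaw 4.4 w 0.0488 F [ 0.5  0.3 -1.7]
```

View pics/s11z.png

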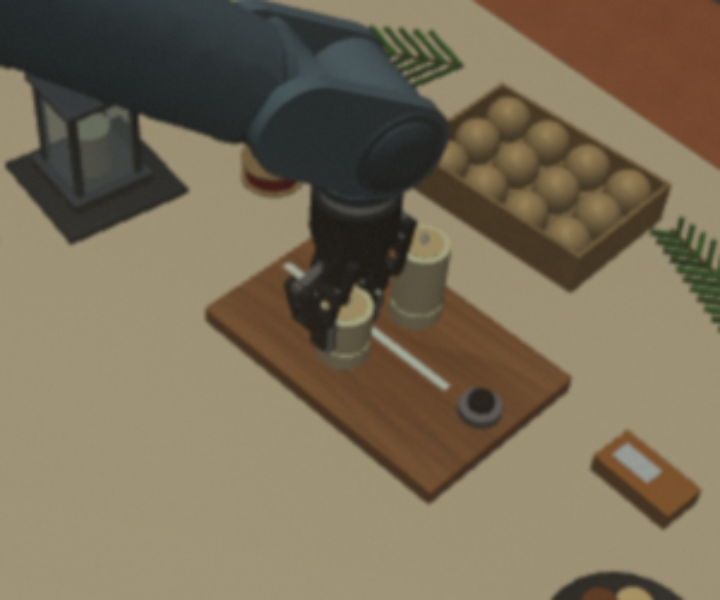

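The short candle is in front of the strip and the tall one is clear of the fingers. Lower.

Request:
servo_tool([
  {"dx":0,"dy":0,"dz":-0.8,"roll":0,"hand":4.4},
  {"dx":0,"dy":0,"dz":-1.4,"roll":0,"hand":4.4},
  {"dx":0,"dy":0,"dz":-1.8,"roll":0,"hand":4.4},
  {"dx":0,"dy":0,"dz":-2.0,"roll":0,"hand":4.4},
  {"dx":0,"dy":0,"dz":-2.0,"roll":0,"hand":4.4},
])

```text
time_s: 26.25
eef_pos: [0.5643, -0.0073, 0.0622]
tcp_rot: [0.48, 0.519, -0.48, 0.519]
force: [-6.1, 0.7, 8.0]
gripper_width: 0.0487
```

Request:
servo_tool([
  {"dx":0,"dy":0,"dz":0,"roll":0,"hand":7.5},
  {"dx":0,"dy":0,"dz":0,"roll":0,"hand":7.5},
  {"dx":0,"dy":0,"dz":0.3,"roll":0,"hand":7.5},
  {"dx":0,"dy":0,"dz":2,"roll":0,"hand":7.5},
  {"dx":0,"dy":0,"dz":5,"roll":0,"hand":7.5},
  {"dx":0,"dy":0,"dz":9,"roll":0,"hand":8.5},
  {"dx":-3,"dy":3,"dz":12,"roll":0,"hand":8.5},
  {"dx":-6,"dy":7,"dz":13,"roll":0,"hand":8.5},
  {"dx":-9,"dy":12,"dz":13,"roll":0,"hand":8.5},
  {"dx":-12,"dy":17,"dz":13,"roll":0,"hand":8.5},
])

```text
time_s: 27.5
eef_pos: [0.4435, 0.164, 0.1925]
tcp_rot: [0.481, 0.518, -0.48, 0.519]
force: [0.2, 0.6, 0.8]
gripper_width: 0.0847
```

Request:
servo_tool([
  {"dx":-2,"dy":4,"dz":0,"roll":0,"hand":8.5},
  {"dx":-4,"dy":8,"dz":0,"roll":0,"hand":8.5},
  {"dx":-5,"dy":13,"dz":-1,"roll":0,"hand":8.5},
  {"dx":-5.2,"dy":17,"dz":-3,"roll":0,"hand":8.5},
  {"dx":-5.2,"dy":18.8,"dz":-5,"roll":0,"hand":8.5},
  {"dx":-5.2,"dy":18.8,"dz":-5,"roll":0,"hand":8.5},
  {"dx":-5.2,"dy":18.8,"dz":-5,"roll":0,"hand":8.5},
])

```text
time_s: 28.38
eef_pos: [0.3927, 0.3505, 0.1421]
tcp_rot: [0.481, 0.519, -0.48, 0.519]
force: [-0.2, 0.1, 0.4]
gripper_width: 0.085
```

```bash
python3 - <<'E'
from h import *
im=shot('side','s12.png');t=shot('top','t12.png');s=st();p=s['eef_pos']
c=im[:,:,::-1].copy()
for P,col in((p,(0,0,255)),([p[0],p[1],.06],(0,255,0))):
  u=proj('side',P)[0];cv2.circle(c,tuple(int(x) for x in u),1,col,-1)
cv2.imwrite('pics/s12z.png',np.hstack([cv2.resize(c[90:230,130:270],None,fx=2.8,fy=2.8),cv2.resize(c[150:290,280:420],None,fx=2.8,fy=2.8)]))
E
```

```text
t 28.475 tcp [0.3929 0.3504 0.1422] yaw 4.4 w 0.085 F [-0.5 -0.4  0.4]
```

View pics/s12z.png

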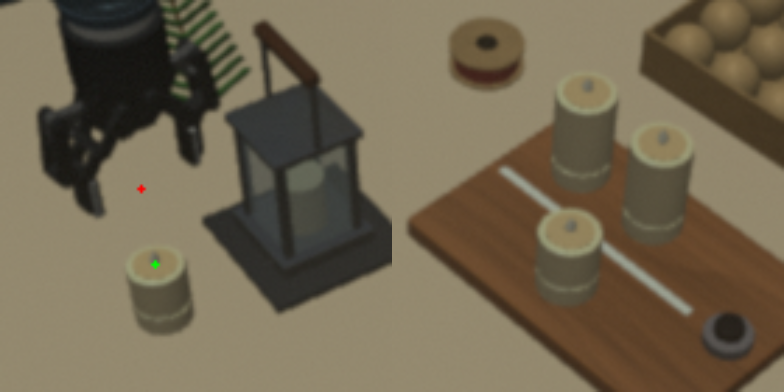

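View pics/t12.png

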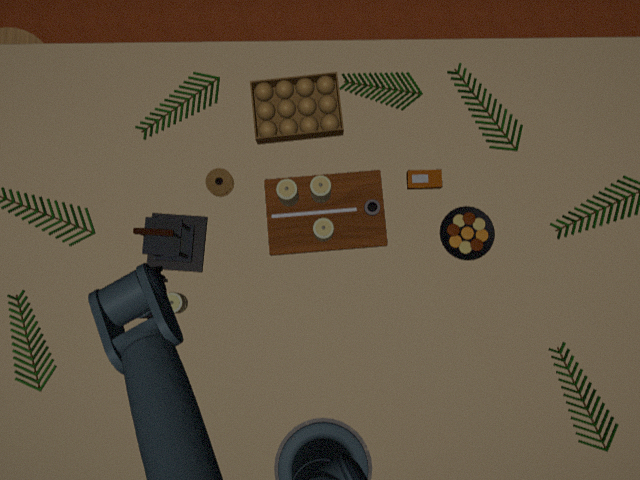

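Three candles are standing as planned. The TCP axis falls on the last short candle's rim centre (156,265 in the crop), and the lantern is clear of the gripper. Descend.

Request:
servo_tool([
  {"dx":-0.1,"dy":-0.1,"dz":-2,"roll":0,"hand":8.5},
  {"dx":-0.1,"dy":-0.1,"dz":-5,"roll":0,"hand":8.5},
  {"dx":-0.1,"dy":-0.1,"dz":-8,"roll":0,"hand":8.5},
  {"dx":-0.1,"dy":-0.1,"dz":-10,"roll":0,"hand":8.5},
  {"dx":-0.1,"dy":-0.1,"dz":-11,"roll":0,"hand":8.5},
  {"dx":-0.1,"dy":-0.1,"dz":-11,"roll":0,"hand":8.5},
  {"dx":-0.1,"dy":-0.1,"dz":-11,"roll":0,"hand":4.4},
  {"dx":-0.1,"dy":-0.1,"dz":-11,"roll":0,"hand":4.4},
  {"dx":-0.1,"dy":-0.1,"dz":-11,"roll":0,"hand":4.4},
  {"dx":-0.1,"dy":-0.1,"dz":-11,"roll":0,"hand":4.4},
])

```text
time_s: 29.72
eef_pos: [0.3921, 0.3503, 0.0321]
tcp_rot: [0.481, 0.519, -0.479, 0.519]
force: [0.3, -1.0, 6.3]
gripper_width: 0.0489
```

Request:
servo_tool([
  {"dx":0,"dy":0,"dz":2,"roll":0,"hand":4.4},
  {"dx":0,"dy":-0.5,"dz":5,"roll":0,"hand":4.4},
  {"dx":0.5,"dy":-3,"dz":8,"roll":0,"hand":4.4},
  {"dx":2,"dy":-7,"dz":9,"roll":0,"hand":4.4},
  {"dx":5,"dy":-11.5,"dz":9,"roll":0,"hand":4.4},
  {"dx":8,"dy":-16,"dz":9,"roll":0,"hand":4.4},
  {"dx":11,"dy":-20,"dz":9,"roll":0,"hand":4.4},
  {"dx":14,"dy":-24,"dz":9,"roll":0,"hand":4.4},
  {"dx":16.7,"dy":-27.9,"dz":8,"roll":0,"hand":4.4},
  {"dx":16.7,"dy":-27.9,"dz":6,"roll":0,"hand":4.4},
])

```text
time_s: 30.98
eef_pos: [0.5604, 0.0682, 0.0913]
tcp_rot: [0.482, 0.517, -0.481, 0.519]
force: [0.6, 0.3, -1.6]
gripper_width: 0.0485
```

Request:
servo_tool([
  {"dx":0,"dy":0,"dz":-0.5,"roll":0,"hand":4.4},
  {"dx":0,"dy":0,"dz":-1,"roll":0,"hand":4.4},
  {"dx":0,"dy":0,"dz":-1,"roll":0,"hand":4.4},
])

```text
time_s: 31.35
eef_pos: [0.5575, 0.0716, 0.0806]
tcp_rot: [0.48, 0.519, -0.48, 0.519]
force: [-0.3, 0.8, -1.4]
gripper_width: 0.0485
```

```bash
python3 - <<'E'
from h import *
im=shot('side','s13.png');s=st()
cv2.imwrite('pics/s13z.png',cv2.resize(im[100:350,200:500,::-1],None,fx=2.4,fy=2.4))
E
```

```text
t 31.4 tcp [0.5579 0.0715 0.0811] yaw 4.5 w 0.049 F [ 0.4  0.6 -1.3]
```

View pics/s13z.png

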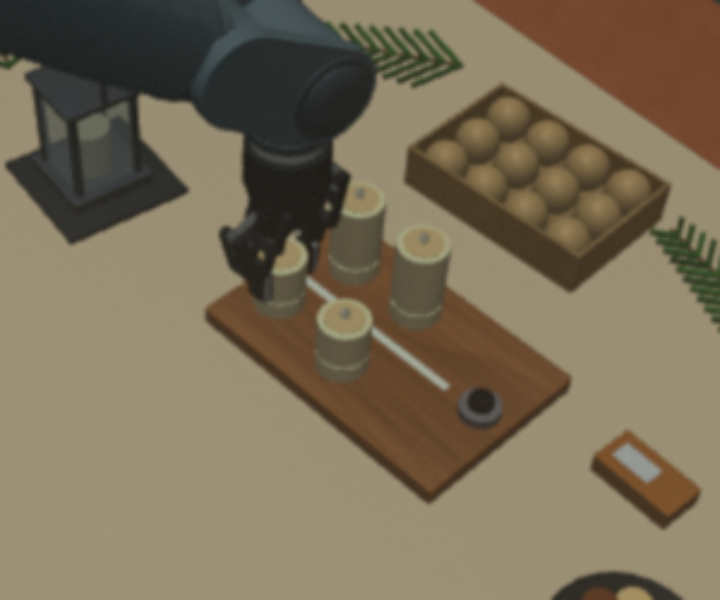

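Request:
servo_tool([
  {"dx":0,"dy":0,"dz":-0.8,"roll":0,"hand":4.4},
  {"dx":0,"dy":0,"dz":-1.4,"roll":0,"hand":4.4},
  {"dx":0,"dy":0,"dz":-1.8,"roll":0,"hand":4.4},
  {"dx":0,"dy":0,"dz":-2.0,"roll":0,"hand":4.4},
  {"dx":0,"dy":0,"dz":-2.0,"roll":0,"hand":4.4},
])

```text
time_s: 32.02
eef_pos: [0.5583, 0.0707, 0.0622]
tcp_rot: [0.48, 0.519, -0.48, 0.519]
force: [-6.8, -0.4, 9.9]
gripper_width: 0.0485
```

Request:
servo_tool([
  {"dx":0,"dy":0,"dz":0,"roll":0,"hand":7.5},
  {"dx":0,"dy":0,"dz":0,"roll":0,"hand":7.5},
  {"dx":0,"dy":0,"dz":0.3,"roll":0,"hand":7.5},
  {"dx":0,"dy":0,"dz":2,"roll":0,"hand":7.5},
  {"dx":0,"dy":0,"dz":5,"roll":0,"hand":7.5},
  {"dx":0,"dy":0,"dz":9,"roll":0,"hand":7.5},
  {"dx":0,"dy":0,"dz":13,"roll":0,"hand":7},
  {"dx":0,"dy":-4,"dz":16,"roll":0,"hand":4},
  {"dx":0,"dy":-9,"dz":16,"roll":0,"hand":0},
  {"dx":1,"dy":-14,"dz":16,"roll":0,"hand":0},
])

```text
time_s: 33.28
eef_pos: [0.5684, -0.0705, 0.2231]
tcp_rot: [0.481, 0.518, -0.48, 0.52]
force: [-0.1, 0.1, -0.4]
gripper_width: 0.0154
```

Request:
servo_tool([
  {"dx":0,"dy":-5,"dz":0,"roll":0,"hand":0},
  {"dx":-2,"dy":-10,"dz":0,"roll":0,"hand":0},
  {"dx":-7,"dy":-14,"dz":0,"roll":0,"hand":0},
  {"dx":-11,"dy":-16,"dz":0,"roll":0,"hand":0},
  {"dx":-14,"dy":-17,"dz":0,"roll":0,"hand":0},
  {"dx":-14,"dy":-17,"dz":0,"roll":0,"hand":0},
])

```text
time_s: 34.02
eef_pos: [0.427, -0.2401, 0.222]
tcp_rot: [0.481, 0.518, -0.481, 0.519]
force: [0.5, 0.4, -0.2]
gripper_width: 0.0001
```

```bash
python3 - <<'E'
from h import *
im=shot('side','s14.png');t=shot('top','t14.png');s=st()
cv2.imwrite('pics/z14.png',np.hstack([cv2.resize(im[120:320,200:450,::-1],None,fx=1.6,fy=2*.8),cv2.resize(t[150:275,130:405,::-1],None,fx=1.45,fy=320/125)]) if 0 else cv2.resize(t[150:280,130:405,::-1],None,fx=2.9,fy=2.9))
E
```

```text
t 34.125 tcp [ 0.4285 -0.2395  0.2219] yaw 4.4 w -0.0001 F [-0.5  0.2 -0.2]
```

View pics/z14.png

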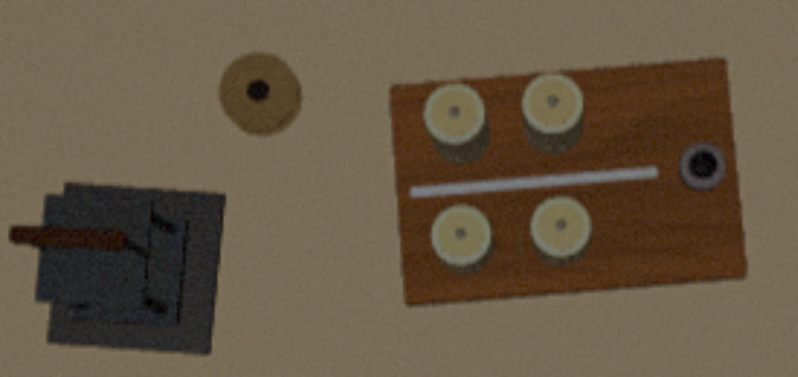

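View pics/s14.png

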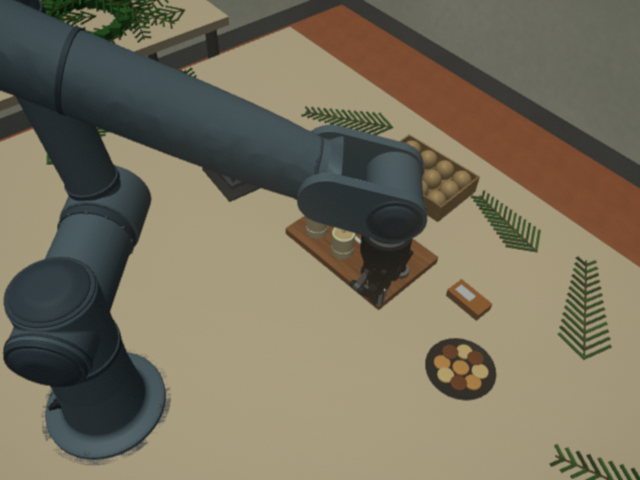

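All four candles are upright: shorts below the strip at crop (461,235) and (560,228), talls above it at (455,113) and (552,103). The lantern foot lies inside the tile. Now press the button.

Request:
servo_tool([
  {"dx":4,"dy":2.5,"dz":0,"roll":0,"hand":0},
  {"dx":8,"dy":5,"dz":0,"roll":0,"hand":0},
  {"dx":12,"dy":7.5,"dz":0,"roll":0,"hand":0},
  {"dx":16,"dy":9.5,"dz":-1,"roll":0,"hand":0},
  {"dx":19.2,"dy":11.4,"dz":-4,"roll":0,"hand":0},
  {"dx":19.2,"dy":11.4,"dz":-8,"roll":0,"hand":0},
  {"dx":19.2,"dy":11.4,"dz":-12,"roll":0,"hand":0},
  {"dx":19.2,"dy":11.4,"dz":-14,"roll":0,"hand":0},
  {"dx":19.2,"dy":11.4,"dz":-14.5,"roll":0,"hand":0},
  {"dx":19.2,"dy":11.4,"dz":-14.5,"roll":0,"hand":0},
])

```text
time_s: 35.38
eef_pos: [0.6211, -0.1255, 0.077]
tcp_rot: [0.48, 0.518, -0.48, 0.52]
force: [-0.7, 0.9, 1.2]
gripper_width: 0.0006
```

```bash
python3 - <<'E'
from h import *
im=shot('side','s15.png');s=st()
cv2.imwrite('pics/s15z.png',cv2.resize(im[180:320,300:460,::-1],None,fx=4,fy=4))
E
```

```text
t 35.425 tcp [ 0.6214 -0.1257  0.0776] yaw 4.4 w 0.0002 F [-0.5 -0.9 -0.7]
```

View pics/s15z.png

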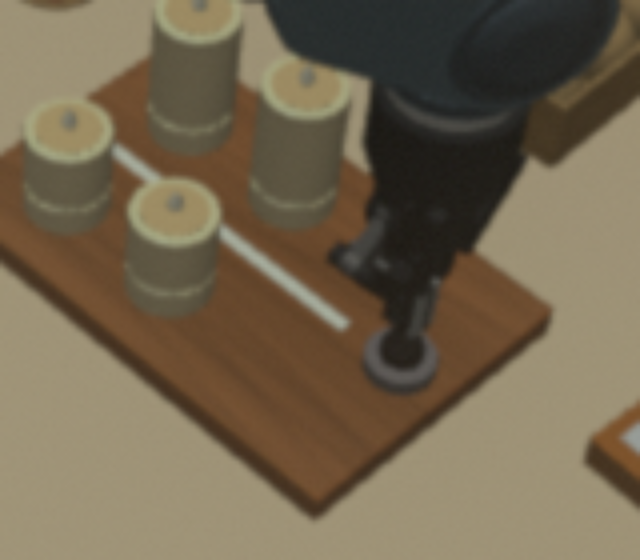

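The fingertips are over the button with the candles well clear. Press down slowly.

Request:
servo_tool([
  {"dx":0,"dy":0.1,"dz":-1,"roll":0,"hand":0},
  {"dx":0,"dy":0.1,"dz":-1.8,"roll":0,"hand":0},
  {"dx":0,"dy":0.1,"dz":-2.2,"roll":0,"hand":0},
  {"dx":0,"dy":0.1,"dz":-2.5,"roll":0,"hand":0},
  {"dx":0,"dy":0.1,"dz":-2.5,"roll":0,"hand":0},
])

```text
time_s: 36.05
eef_pos: [0.6206, -0.1244, 0.0538]
tcp_rot: [0.48, 0.519, -0.48, 0.519]
force: [-8.1, 3.0, 18.9]
gripper_width: -0.0005
```

```bash
python3 - <<'E'
from h import *
im=shot('side','s16.png');s=st()
cv2.imwrite('pics/s16z.png',cv2.resize(im[180:320,300:460,::-1],None,fx=4,fy=4))
E
```

```text
t 36.1 tcp [ 0.6206 -0.1244  0.0538] yaw 4.4 w 0.0001 F [-9.2  2.5 18.7]
```

View pics/s16z.png

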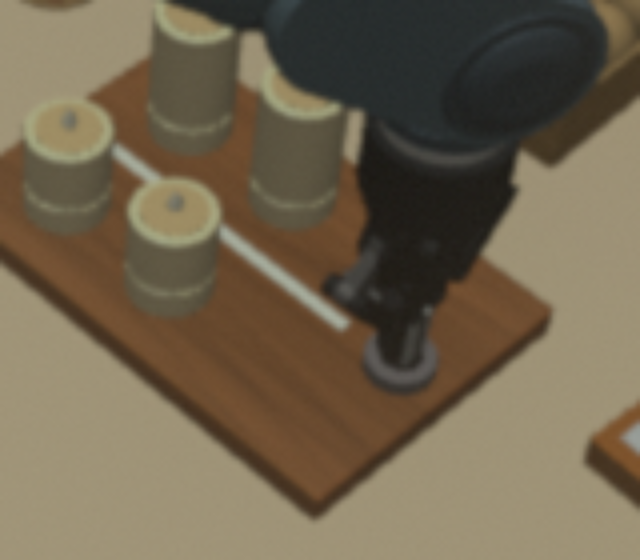

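Request:
servo_tool([
  {"dx":0,"dy":0,"dz":0.15,"roll":0,"hand":0},
  {"dx":0,"dy":0,"dz":0.15,"roll":0,"hand":0},
])

```text
time_s: 36.35
eef_pos: [0.6205, -0.1244, 0.054]
tcp_rot: [0.48, 0.519, -0.48, 0.519]
force: [-3.2, 1.4, 11.2]
gripper_width: -0.0002
```

Request:
servo_tool([
  {"dx":0,"dy":0,"dz":0.15,"roll":0,"hand":0},
  {"dx":0,"dy":0,"dz":0.15,"roll":0,"hand":0},
])

```text
time_s: 36.6
eef_pos: [0.6204, -0.1244, 0.0544]
tcp_rot: [0.48, 0.519, -0.48, 0.519]
force: [-0.6, 0.4, 4.7]
gripper_width: 0.0003
```

Request:
servo_tool([
  {"dx":0,"dy":0,"dz":0.2,"roll":0,"hand":0},
  {"dx":0,"dy":0,"dz":0.2,"roll":0,"hand":0},
])

```text
time_s: 36.85
eef_pos: [0.6204, -0.1244, 0.056]
tcp_rot: [0.48, 0.519, -0.48, 0.519]
force: [1.5, -0.9, 3.9]
gripper_width: -0.0002
```

Request:
servo_tool([
  {"dx":0,"dy":0,"dz":0.2,"roll":0,"hand":0},
  {"dx":0,"dy":0,"dz":0.2,"roll":0,"hand":0},
])

```text
time_s: 37.1
eef_pos: [0.6204, -0.1244, 0.0579]
tcp_rot: [0.48, 0.519, -0.48, 0.519]
force: [1.5, -0.9, 2.6]
gripper_width: 0.0004
```

Request:
servo_tool([
  {"dx":0,"dy":0,"dz":0.3,"roll":0,"hand":0},
  {"dx":0,"dy":0,"dz":0.3,"roll":0,"hand":0},
])

```text
time_s: 37.35
eef_pos: [0.6194, -0.1241, 0.0603]
tcp_rot: [0.48, 0.519, -0.481, 0.518]
force: [0.6, 0.3, 0.2]
gripper_width: 0.0004
```

The force fell along the spring (4.7 to 0.2 N) over z 54.4–60.3 mm after a hard stop at 54 mm, so the button had travelled its full 6 mm. Back off and check.

Request:
servo_tool([
  {"dx":0,"dy":0,"dz":2,"roll":0,"hand":0},
  {"dx":0,"dy":0,"dz":6,"roll":0,"hand":0},
  {"dx":0,"dy":0,"dz":11,"roll":0,"hand":0},
  {"dx":0,"dy":0,"dz":16,"roll":0,"hand":0},
  {"dx":-4,"dy":-4,"dz":18,"roll":0,"hand":0},
  {"dx":-8,"dy":-8,"dz":18,"roll":0,"hand":0},
  {"dx":-12,"dy":-12,"dz":18,"roll":0,"hand":0},
  {"dx":-16,"dy":-16,"dz":18,"roll":0,"hand":0},
  {"dx":-20,"dy":-20,"dz":18,"roll":0,"hand":0},
  {"dx":-22,"dy":-24,"dz":18,"roll":0,"hand":0},
])

```text
time_s: 38.6
eef_pos: [0.3983, -0.3653, 0.2421]
tcp_rot: [0.48, 0.518, -0.481, 0.519]
force: [0.9, 0.7, -0.3]
gripper_width: 0.0003
```

Request:
servo_tool([
  {"dx":-2,"dy":-4,"dz":0,"roll":0,"hand":0},
  {"dx":-4,"dy":-8,"dz":0,"roll":0,"hand":0},
  {"dx":-6,"dy":-12,"dz":0,"roll":0,"hand":0},
  {"dx":-8,"dy":-16,"dz":0,"roll":0,"hand":0},
  {"dx":-8,"dy":-16,"dz":0,"roll":0,"hand":0},
])

```text
time_s: 39.22
eef_pos: [0.3185, -0.5263, 0.2417]
tcp_rot: [0.481, 0.518, -0.481, 0.518]
force: [-0.2, 0.3, -0.0]
gripper_width: 0.0001
```

```bash
python3 - <<'E'
from h import *
im=shot('side','s17.png');t=shot('top','t17.png');s=st()
for n,(u,v) in (('top',(330,212)),): print(t[208:216,300:345].max(axis=(0,1)), cv2.imread('pics/t14.png')[208:216,300:345].max(axis=(0,1)))
cv2.imwrite('pics/t17z.png',cv2.resize(t[150:280,130:405,::-1],None,fx=2.9,fy=2.9))
E
```

```text
t 39.325 tcp [ 0.32   -0.5241  0.2413] yaw 4.4 w 0.0002 F [0.4 0.8 0.4]
[124 128 130] [135 130 129]
```

View pics/t17z.png

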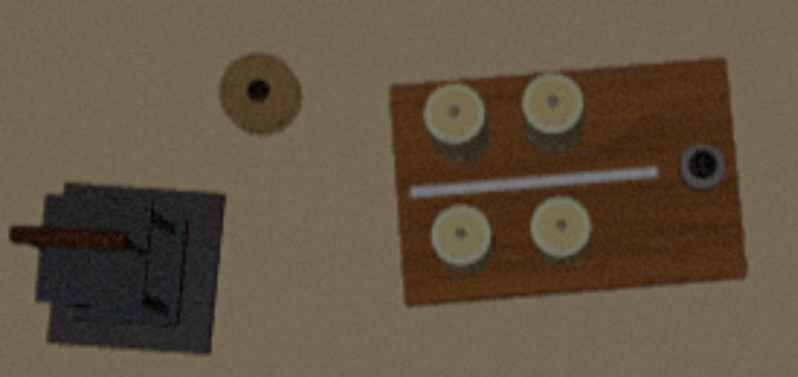

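View pics/s17.png

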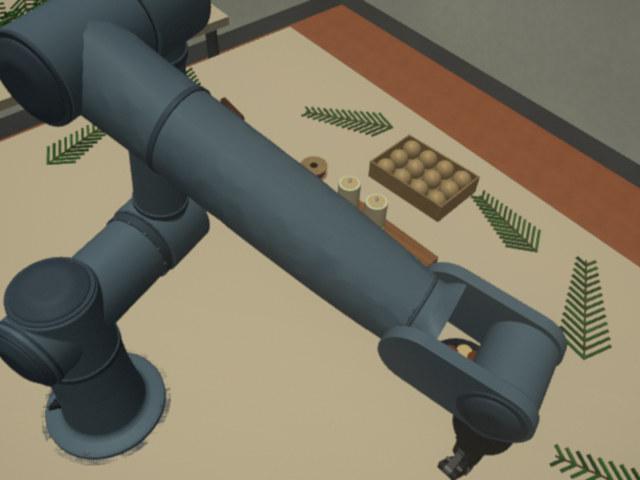

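Everything is in place and untouched: the candles, lantern, reel and stand match the earlier picture, and the arm is clear. Handing in.

```bash
python3 -c "
from rig import ticket;print(ticket.close_job())"
```

```text
the job is handed in; nothing more can be done
None
```

I moved the lantern from the stand to the slate tile. Then I stood all four candles that were there on the stand, the two tall ones behind the strip and the two short ones in front. Last, I pressed the button and handed the job in at about 39 s.

- **Candles and lantern:** the final top picture shows all four candles upright on the correct sides of the strip. The lantern is upright with its visible foot edges inside the tile, and nothing looked knocked aside in any picture.
- **Bystanders:** the reel is unmoved in the final top picture. I did not measure the plate or hook box again at the end, but the arm never touched either of them.
- **Button:** it went fully down. I felt a hard stop, then about 6 mm of spring travel on release, peaking at about 19 N upward on the wrist (about 21 N in all).
- **Strip (not confirmed):** it looked no brighter in the pictures after the press, so the only evidence that it switched on is the button's full travel.

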